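# Close the blue tray and hook out the red rivet tray

### The job

On the leatherworker's bench, push the blue tray, which was left open, fully home with the fingertips; then hook a fingertip behind the lip of the red tray and draw it all the way out to its stop. Do not pinch either lip between the fingers, leave the small rivet jar standing upright in the red tray without lifting it, and leave the green tray and everything else alone.

Things in the scene. Friction and masses are not known exactly. Their poses are not given: they have to be found in the camera images.
- red_tray (a joint): Small-parts tray that slides out of its plywood box towards the robot (along the -x axis of red_lip), level, on hidden rails; value in m: 0 = fully home, 0.100 = fully out against its end stop. About 2.5 N of friction, no spring, stays where it is left. The wanted tray; starts home.
- blue_tray (a joint): Small-parts tray that slides out of its plywood box towards the robot (along the -x axis of blue_lip), level, on hidden rails; value in m: 0 = fully home, 0.100 = fully out against its end stop. About 2.5 N of friction, no spring, stays where it is left. The tray that was left open; starts 0.045 to 0.100 out.
- green_tray (a joint): Small-parts tray that slides out of its plywood box towards the robot (along the -x axis of green_lip), level, on hidden rails; value in m: 0 = fully home, 0.100 = fully out against its end stop. About 2.5 N of friction, no spring, stays where it is left. Starts home; stays so.
- red_lip (a point): Centre of the top edge, on its INNER side (towards the box), of the red front lip: an upright plate 117 mm wide (y), 8 mm thick (from this point 8 mm in -x; the outer half 8 mm lower), 44 mm high, top edge 53 mm above the bench. +x points into the box, y along the lip, z up; moves with the tray. Behind the lip (+x) is an open finger well (red_well).
- blue_lip (a point): Centre of the top edge, on its INNER side (towards the box), of the blue front lip: an upright plate 117 mm wide (y), 8 mm thick (from this point 8 mm in -x; the outer half 8 mm lower), 44 mm high, top edge 53 mm above the bench. +x points into the box, y along the lip, z up; moves with the tray. Behind the lip (+x) is an open finger well (blue_well).
- green_lip (a point): Centre of the top edge, on its INNER side (towards the box), of the green front lip: an upright plate 117 mm wide (y), 8 mm thick (from this point 8 mm in -x; the outer half 8 mm lower), 44 mm high, top edge 53 mm above the bench. +x points into the box, y along the lip, z up; moves with the tray. Behind the lip (+x) is an open finger well (green_well).
- rivet_jar_center (a point): Centre (half-way up) of a small loose jar with a brass lid, 28 mm in diameter, 42 mm high, 60 g, z up. It stands upright on the floor of the red tray's front well, always at the +y end of it (31 to 43 mm from the middle, in the frame of red_lip) and rides along with the tray; the other side of the well is empty.
- spool_black: Loose thread spool, black, 40 mm diameter, 60 mm high, standing on the top of the blue tray's box, towards its rear. Origin at the centre of its underside.
- spool_tan: Loose thread spool, tan, 40 mm diameter, 60 mm high, standing on the top of the green tray's box, towards its rear. Origin at the centre of its underside.
- dye_bottle: Loose brown dye bottle, 36 mm diameter, 70 mm high, standing on the top of the red tray's box, towards its rear. Origin at the centre of its underside.
- glue_jar: Loose white glue jar with yellow label, 84 mm diameter, 100 mm high, on the bench at the robot's left. Origin at the centre of its underside.
- burnisher: Loose dark wooden burnisher, 40 mm diameter, 95 mm high, standing on the bench at the robot's left. Origin at the centre of its underside.
- mallet: Loose wooden mallet lying on the bench at the robot's right: handle 26 mm thick, head 60 x 110 x 64 mm; 250 mm long along its x axis. Origin on the bench under the handle, 150 mm from its free end.
- red_well (a point): Centre of the floor of the red tray's open front well: 52 mm long (x, from the lip's inner side to the rear wall) and 108 mm wide (y), floor 12 mm above the bench; its side and rear walls reach 25 mm above this point, the lip 41 mm. Axes as the lip's; moves with the tray. The rivet jar stands at its +y end.
- unit_red: Plywood box of the red tray, fixed: 170 mm deep (x), 130 mm wide (y), top 57 mm above the bench. Origin at the centre of its underside; the tray comes out of its -x side. Its front lies 85 mm in -x from the origin: 52 mm behind the lip's inner side when the tray is home. The three boxes stand side by side about 155 mm apart on a gridded black cutting mat, in any order.
- blue_well (a point): Centre of the floor of the blue tray's open front well: 52 mm long (x, from the lip's inner side to the rear wall) and 108 mm wide (y), floor 12 mm above the bench; its side and rear walls reach 25 mm above this point, the lip 41 mm. Axes as the lip's; moves with the tray. Empty.
- unit_blue: Plywood box of the blue tray, fixed: 170 mm deep (x), 130 mm wide (y), top 57 mm above the bench. Origin at the centre of its underside; the tray comes out of its -x side. Its front lies 85 mm in -x from the origin: 52 mm behind the lip's inner side when the tray is home. 
- green_well (a point): Centre of the floor of the green tray's open front well: 52 mm long (x, from the lip's inner side to the rear wall) and 108 mm wide (y), floor 12 mm above the bench; its side and rear walls reach 25 mm above this point, the lip 41 mm. Axes as the lip's; moves with the tray. Empty.
- unit_green: Plywood box of the green tray, fixed: 170 mm deep (x), 130 mm wide (y), top 57 mm above the bench. Origin at the centre of its underside; the tray comes out of its -x side. Its front lies 85 mm in -x from the origin: 52 mm behind the lip's inner side when the tray is home. 
Mind the look-alikes: they are no part of the job. Leave any pink or turquoise look-alike of the part that bears rivet_jar_center alone.

How it is judged:
On the way, in this order (a step that is already met when the one before it is completed fails the run):
1. the blue tray is pushed home while the red one is still in (value of joint blue_tray below 0.006 m and value of joint red_tray below 0.03 m), for 0.2 s.
2. the red tray is drawn out to its stop (value of joint red_tray above 0.093 m), for 0.2 s.
At the end, for the whole second after the job is handed in: The blue and green trays are home (within 6 mm), the red tray is out to its stop (at least 92 of its 100 mm) and at rest, the rivet jar stands upright (within 0.25 rad) on the floor of the red tray's front well, and the other loose things are within 20 mm of where they were (value of joint each of blue_tray, green_tray below 0.006 m and value of joint red_tray above 0.092 m and velocity of joint red_tray between -0.01 and 0.01 m/s and angle between rivet_jar_center's own z axis and vertical below 0.25 rad and x of rivet_jar_center in the frame of red_lip between 0 and 0.06 m and z of rivet_jar_center in the frame of red_lip between -0.03 and -0.01 m and distance of each of spool_black, spool_tan, dye_bottle, glue_jar, burnisher, mallet from where it was at the start of the episode below 0.02 m); the robot touches nothing.
It fails at once if the rivet jar is tipped over (past 0.4 rad) or lifted (by more than 12 mm) (angle between rivet_jar_center's own z axis and vertical above 0.4 rad or height (world z) of rivet_jar_center above 0.045 m).
It fails at once if the red or blue lip is pinched between the fingers (pressed on its inner and outer side at once) ((contact force between the fingers and red_tray_c6 above 2 N and contact force between the fingers and red_tray_c7 above 2 N) or (contact force between the fingers and blue_tray_c6 above 2 N and contact force between the fingers and blue_tray_c7 above 2 N)).
It fails at once if the green tray is drawn out by more than 10 mm (value of joint green_tray above 0.01 m).
It fails at once if a spool, the dye bottle, the glue jar, the burnisher or the mallet is moved or lifted by more than 20 mm (distance of any of spool_black, spool_tan, dye_bottle, glue_jar, burnisher, mallet from where it was at the start of the episode above 0.02 m).
It also fails if it takes over 48 s, if anything falls off the work surface, if the arm or the gripper's body presses on something with over 40 N, if the wrist force passes 120 N, or if a joint passes its speed limit or range.

### The arm

A 6-joint arm with a two-finger parallel gripper is mounted at the origin on the work surface. World frame = base frame: x ahead of the robot, y to its left, z up, the work surface at z = 0. Lengths are in m, angles in rad, forces in N, time in s.
With the tool pointing down it reaches from about 0.25 to 0.775 m from the base axis. Payload 4 kg.
Tool frame: the origin (TCP) lies on the centre line of the jaws, within the pads' length; the fingertips stand 17 mm ahead of it and the grasp point (between the pads) lies 2 mm behind it; z points along the fingers, y is the line along which they close (so a half turn about z gives the same grasp; the last joint's range is limited). The gripper opens to 94 mm and grips with 3 to 60 N. Pads are 16 mm wide; open, the fingers measure 119 mm over their backs; the gripper's body (75 mm by 177 mm) begins 78 mm behind the grasp point.
Start: joints at [-1.296, 0.087, 1.371, -0, 1.684, -0.103], TCP at [0.203, -0.511, 0.223] pointing down, gripper open.
Joint ranges: [-3.1, 3.1], [-0.76, 2.03], [0.27, 2.55], [-1.08, 4.22], [0.17, 2.65], [-2.57, 2.57]. Speed limits (rad/s): [2.79, 2.79, 3.14, 3.14, 3.14, 3.14].

### API

Orientations are given as [roll, pitch, yaw] about the fixed x, y, z axes, in that order (R = Rz(yaw) Ry(pitch) Rx(roll)).
In Python, from bench import robot gives the robot as it stands.
- The arm moves only by the tool servo_tool, never from a script. Its argument "plan" is a list of rows, each a list of 7 numbers: the shift along the tool's x, y, z normalised to -1 to 1, where 1 is 0.1 m, then the turn, a rotation vector about the tool's x, y, z normalised to -1 to 1, where 1 is pi/2 rad, then the finger opening in mm, from 0 to 94. In form: [[x, y, z, ax, ay, az, gripper], ...]. A call has 1 to 12 rows; each row is the pose to reach, as a shift and turn from the pose commanded when the call began, along the tool's axes at that moment; what a row does not reach only later rows make up. A row lasts 1/12 s, in which the tool goes at most 41.7 mm and 7.16 degrees, less where a joint would pass 70% of its speed; a pose out of reach is approached as far as the arm can. A call with a number of a shift or a turn outside -1 to 1 is refused whole. A call with a gripper value outside its range is refused whole. The fingers move at their own pace and stop on an object; the grip force is fixed at half the most. Time passes only in rows, so rows that repeat a pose let the fingers close. It gives the time, the measured TCP pose, the force, the opening and the grip force at its end, in the units of the state.
- robot.get_obs(): the state, without advancing time (a new reading comes with each control period).
- robot.snapshot(name): name is "scene" or "side" or "wrist"; returns the picture (384x512x3 uint8, red, green, blue); there is no depth.
- robot.camera_params(name): a dict with "camera_matrix" (3x3 intrinsics, pixels), "rvec" (rotation vector, rad) and "tvec" (3), from world to camera coordinates, as OpenCV has them; the wrist camera has in their place "tool_from_camera" (4x4, takes a point from camera to tool coordinates, whose origin is the TCP and whose axes are the flange's). Camera axes: x right, y down, z forward; pixel columns grow to the right and rows downward; lengths in m; the calibration is good to about 2 mm. A picture is of the moment at which its call begins: read the wrist's pose just before it. camera_params takes no time and is no camera call.
- robot.close_job(): hands the job in; it is judged then, once.
Trained networks look in the newest picture that a camera, given by its name, has taken for a name from the list of things; names that differ only in an ending like _2 or _b are one class to them, and where a whole thing is asked for, a point or a joint stands for the part that bears it (a point fixed in the world has none). Each returns a list of dicts, best first, with "conf" (0 to 1); they miss things now and then, are a little off and sometimes report something else, mostly with a low value. They report only what shows in the picture. A call takes as long as a camera call. They do not tell look-alikes from the thing itself.
- robot.find_in(thing, camera): "extent" ([centre column, centre row, width, height] in pixels, round what is visible of it).
The state is a dict: "time": time; "joint_positions": joint angles; "qvel": joint speeds; "joint_torque": joint torques, N m; "tool_pos": TCP position; "ee_rot": TCP orientation; "wrist_force": force on the tool from outside, world axes, zero at the start; "wrist_torque": the same for the moment, N m; "width": finger opening in m; "finger_force": force on a finger pad.
Only numpy, scipy, OpenCV 4.12 (cv2) and the standard library are available. Lean on these libraries where they do the work, as an engineer would, in place of code of your own. Each camera call takes 0.05 s, during which the arm holds its last target. There are 200 camera calls.

## Working session

There is one attempt and no reset: what is moved stays moved. The work goes in short steps, Python scripts to look and compute and a tool call to move; the robot and the scene stay as the last step left them, time stands still between calls to the robot, and variables do not carry over. Pictures are saved under pics/ and viewed, at most 10 in all, crops included, and the job is handed in when it is done.

Besides the shell and the picture viewer there is one more tool, called as name(argument=value, ...), one argument or row to a line, values as JSON. servo_tool: Moves the arm, as the interface text tells. Scaled input: -1 to 1 covers 0.1 m each way for a shift and pi/2 rad each way for a turn. Its arguments: {"type":"object","properties":{"plan":{"type":"array","items":{"type":"array","items":{"type":"number"}}}},"required":["plan"]}

```bash
mkdir -p pics; cat > h.py <<'E'
import numpy as np, cv2
from bench import robot
from scipy.spatial.transform import Rotation as R
def snap(n,f):
    im=robot.snapshot(n); cv2.imwrite('pics/'+f,im[:,:,::-1]); return im
def ray(cam,u,v):
    p=robot.camera_params(cam); K=np.array(p['camera_matrix'],float)
    d=np.linalg.inv(K)@[u,v,1]
    Rm=cv2.Rodrigues(np.array(p['rvec'],float))[0]; t=np.array(p['tvec'],float).ravel()
    return -Rm.T@t, Rm.T@d
def at_z(cam,u,v,z):
    o,d=ray(cam,u,v); return o+d*(z-o[2])/d[2]
def proj(cam,P):
    p=robot.camera_params(cam)
    return cv2.projectPoints(np.array(P,float).reshape(-1,1,3),np.array(p['rvec'],float),np.array(p['tvec'],float),np.array(p['camera_matrix'],float),None)[0].reshape(-1,2)
E
python3 - <<'E'
from h import *
a=snap('scene','a.png'); 
for t in ['red_lip','blue_lip','green_lip','rivet_jar_center','unit_red','unit_blue','unit_green','glue_jar','mallet','burnisher']:
    print(t,[(np.round(d['extent']),round(d['conf'],2)) for d in robot.find_in(t,'scene')][:3])
b=snap('side','b.png')
o=robot.get_obs(); print(o['tool_pos'],o['ee_rot'],o['time'])
E
```

```text
red_lip [(array([260., 206.,  28.,  31.]), 0.73), (array([256., 174.,  36.,  25.]), 0.43)]
blue_lip [(array([255., 176.,  37.,  24.]), 0.56)]
green_lip [(array([280., 236.,  26.,  34.]), 0.84)]
rivet_jar_center [(array([340., 208.,   7.,  14.]), 0.56), (array([318., 191.,   9.,  11.]), 0.44)]
unit_red [(array([230., 209.,  82.,  46.]), 0.71)]
unit_blue [(array([229., 180.,  90.,  36.]), 0.64), (array([255., 176.,  36.,  26.]), 0.61), (array([280., 234.,  28.,  34.]), 0.32)]
unit_green [(array([247., 241.,  89.,  51.]), 0.61)]
glue_jar [(array([400., 270.,  38.,  55.]), 0.6)]
mallet []
burnisher [(array([348., 284.,  18.,  39.]), 0.74), (array([400., 269.,  40.,  53.]), 0.4)]
[ 0.20289863 -0.51123529  0.22251832] [ 3.14145173e+00 -3.05309641e-05  3.77771860e-01] 0.6
```

View pics/a.png

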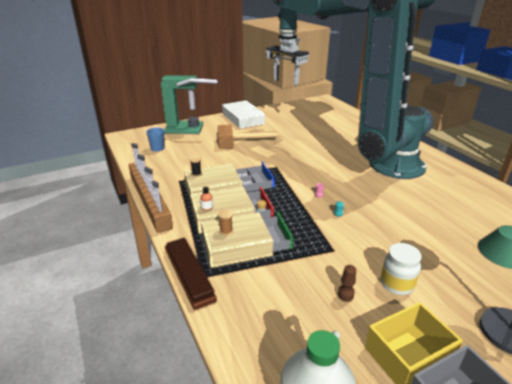

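View pics/b.png

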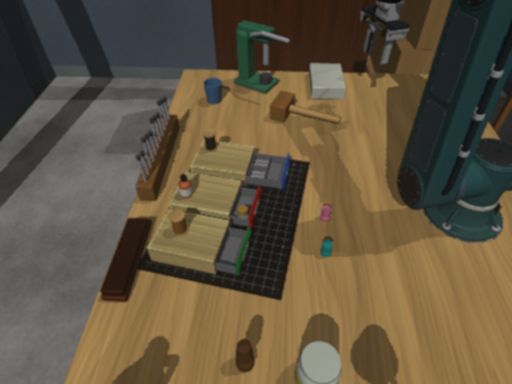

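The side view shows three boxes: blue tray open at about (270,170), red with the brass jar at about (246,208), green home at about (235,250). There are three jar candidates in the side view: pink (326,212), turquoise (327,247) and brass (243,211). Only the brass one stands in the red tray, so I'll confirm it in a crop.

```bash
python3 - <<'E'
from h import *
im=cv2.imread('pics/b.png')[135:285,135:335]
cv2.imwrite('pics/c.png',cv2.resize(im,(800,600),interpolation=cv2.INTER_CUBIC))
for n,u,v,z in [('mallet head',283,106,.06),('jarpink',326,217,0)]: print(n,at_z('side',u,v,z))
E
```

```text
mallet head [ 0.50864724 -0.42656794  0.06      ]
jarpink [0.38504667 0.03778794 0.        ]
```

View pics/c.png

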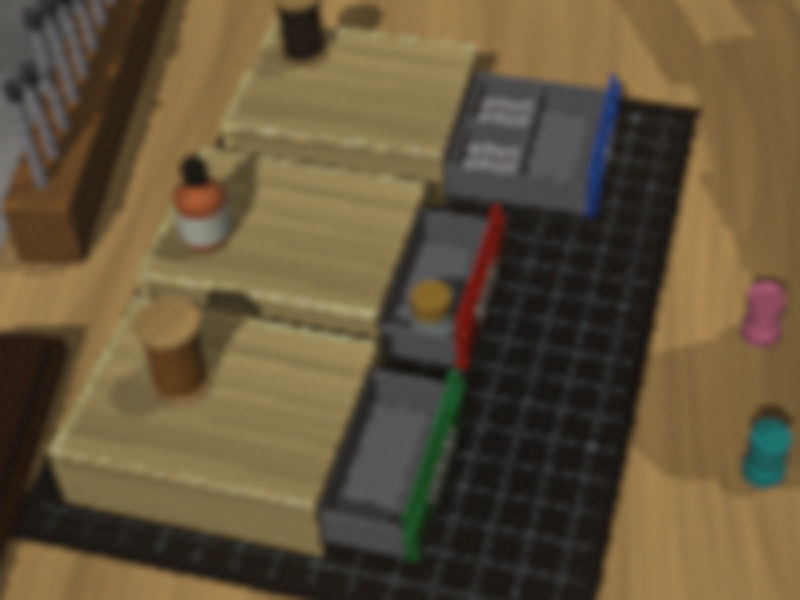

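The brass-lidded jar at crop (431,300), side (243,210), stands in the red tray; the pink and turquoise ones stand on the bench and are left alone. Next I measure the lips and box fronts.

```bash
python3 - <<'E'
from h import *
P=lambda u,v,z: np.round(at_z('side',135+(u+.5)/4-.5,135+(v+.5)/4-.5,z),3)
for n,u,v,z in [('blue box front far',480,44,.057),('near',443,165,.057),('red far',428,180,.057),('near',380,318,.057),('green far',378,340,.057),('near',325,497,.057),
 ('blue lip far',613,80,.053),('red lip far',497,208,.053),('red lip near',461,318,.053),('green lip far',460,374,.053),('near',410,515,.053),('jar lid',431,295,.054),
 ('mat',697,107,0),('mat far left',20,520,0)]: print(n,P(u,v,z))
for n in ['blue','red','green']:
    pass
im=cv2.imread('pics/b.png')[135:285,135:335]
hsv=cv2.cvtColor(im,cv2.COLOR_BGR2HSV)
for n,lo,hi in [('blue',105,130),('red',0,6),('green',55,80)]:
    m=cv2.inRange(hsv,(lo,110,50),(hi,255,255)); k,l,s,c=cv2.connectedComponentsWithStats(m)
    i=1+np.argmax(s[1:,4]); r=cv2.minAreaRect(np.argwhere(l==i)[:,::-1].astype(np.float32))
    print(n,s[i],np.round(cv2.boxPoints(r)*4).tolist())
E
```

```text
blue box front far [ 0.599 -0.201  0.057]
near [ 0.619 -0.06   0.057]
red far [ 0.628 -0.044  0.057]
near [0.65  0.088 0.057]
green far [0.649 0.106 0.057]
near [0.668 0.228 0.057]
blue lip far [ 0.493 -0.166  0.053]
red lip far [ 0.577 -0.022  0.053]
red lip near [0.597 0.082 0.053]
green lip far [0.594 0.129 0.053]
near [0.617 0.236 0.053]
jar lid [0.618 0.063 0.054]
mat [ 0.421 -0.198  0.   ]
mat far left [0.869 0.217 0.   ]
blue [146  21   9  34 115] [[578.0, 214.0], [604.0, 82.0], [621.0, 86.0], [595.0, 217.0]]
red [114  51  13  42 203] [[440.0, 362.0], [484.0, 200.0], [510.0, 207.0], [467.0, 369.0]]
green [101  93  15  47 185] [[393.0, 552.0], [443.0, 369.0], [465.0, 375.0], [415.0, 558.0]]
```

Row yaw is about -0.16 rad. Red lip centre is about (0.588, 0.030), with the jar at local (0.024, 0.037), which fits the description. Blue lip is about (0.502, -0.108), so the tray is about 57 mm out. I'll close the fingers, turn and approach.

servo_tool(
  plan=[
    [1, -0.76, 0, 0, 0, 0.342, 0],
    [1, -0.76, 0, 0, 0, 0.342, 0],
    [1, -0.76, 0, 0, 0, 0.342, 0],
    [1, -0.76, 0, 0, 0, 0.342, 0],
    [1, -0.76, 0, 0, 0, 0.342, 0],
    [1, -0.76, 0, 0, 0, 0.342, 0],
  ],
)

```text
time: 1.1
tool_pos: [0.2684, -0.403, 0.2229]
ee_rot: [3.141, -0.001, -0.158]
wrist_force: [-0.5, -0.2, 0.5]
width: 0.0573
finger_force: 0.0
```

servo_tool(
  plan=[
    [0.45, -1, 0, 0, 0, 0, 0],
    [0.45, -1, 0, 0, 0, 0, 0],
    [0.45, -1, 0, 0, 0, 0, 0],
  ],
)

```text
time: 1.35
tool_pos: [0.3289, -0.3104, 0.2225]
ee_rot: [-3.14, -0.001, -0.158]
wrist_force: [-0.6, 0.1, -1.1]
width: 0.0373
finger_force: 0.0
```

servo_tool(
  plan=[
    [0.45, -1, 0, 0, 0, 0, 0],
    [0.45, -1, 0, 0, 0, 0, 0],
    [0.45, -1, 0, 0, 0, 0, 0],
  ],
)

```text
time: 1.6
tool_pos: [0.3896, -0.2182, 0.2227]
ee_rot: [-3.141, -0.001, -0.157]
wrist_force: [-0.2, 0.1, 0.3]
width: 0.0177
finger_force: 0.0
```

servo_tool(
  plan=[
    [0.35, -1, 0.5, 0, 0, 0, 0],
    [0.35, -1, 0.5, 0, 0, 0, 0],
    [0.35, -1, 0.5, 0, 0, 0, 0],
    [0.35, -1.0, 0.5, 0, 0, 0, 0],
    [0.35, -1.0, 0.5, 0, 0, 0, 0],
    [0.35, -1.0, 0.5, 0, 0, 0, 0],
  ],
)

```text
time: 2.1
tool_pos: [0.4389, -0.1282, 0.1729]
ee_rot: [3.141, -0.0, -0.159]
wrist_force: [-0.1, 0.6, -0.9]
width: 0.0005
finger_force: 0.0
```

```bash
python3 - <<'E'
from h import *
o=robot.get_obs(); print(o['tool_pos'],o['ee_rot'],o['width'],o['time'])
im=snap('wrist','d.png')
p=robot.camera_params('wrist'); T=np.array(p['tool_from_camera']); K=np.array(p['camera_matrix'])
print(T.round(3),K)
E
```

```text
[ 0.4389204  -0.12816742  0.17290935] [ 3.14062768e+00 -3.66132779e-04 -1.58968866e-01] 0.0004886265164062323 2.1
[[ 0.001 -0.961 -0.277  0.082]
 [ 1.     0.001  0.     0.   ]
 [-0.    -0.277  0.961 -0.162]
 [ 0.     0.     0.     1.   ]] [[297.82988684   0.         257.19067649]
 [  0.         297.82988684 187.80465772]
 [  0.           0.           1.        ]]
```

View pics/d.png

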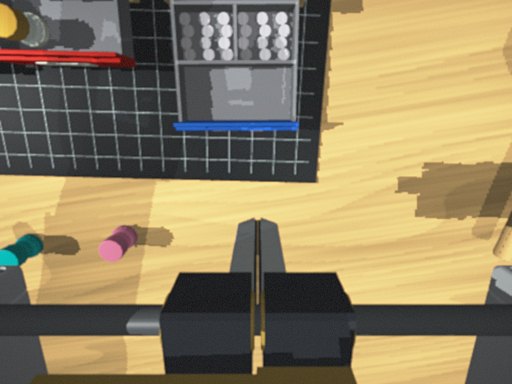

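The wrist view shows the blue lip spanning (174..299, 124), the red lip's right end at (133,58), and the fingertips at (258,222), clear of everything.

```bash
python3 - <<'E'
from h import *
o=robot.get_obs(); p=robot.camera_params('wrist'); T=np.array(p['tool_from_camera']); K=np.array(p['camera_matrix'])
W=np.eye(4); W[:3,:3]=R.from_euler('xyz',o['ee_rot']).as_matrix(); W[:3,3]=o['tool_pos']; M=W@T
def f(u,v,z):
    d=M[:3,:3]@np.linalg.inv(K)@[u,v,1]; c=M[:3,3]; q=c+d*(z-c[2])/d[2]
    return q, W[:3,:3].T@(q-W[:3,3])
for n,u,v in [('bl',174,122.5),('br',299,121.5),('r',133,57),('r left',0,52),('mid',236.5,122)]:
    a,b=f(u,v,.053); print(n,a.round(4),'tool',b.round(4))
E
```

```text
bl [ 0.514  -0.0629  0.053 ] tool [ 0.0635 -0.077   0.1203]
br [ 0.4965 -0.1775  0.053 ] tool [0.0645 0.0389 0.1204]
r [ 0.5745 -0.0407  0.053 ] tool [ 0.1196 -0.1086  0.1203]
r left [0.5968 0.0726 0.053 ] tool [ 0.1235 -0.224   0.1202]
mid [ 0.5052 -0.1202  0.053 ] tool [ 0.064  -0.019   0.1203]
```

servo_tool(
  plan=[
    [0.1, -0.19, 0.4, 0, 0, 0, 0],
    [0.2, -0.19, 0.8, 0, 0, 0, 0],
    [0.2, -0.19, 1, 0, 0, 0, 0],
    [0.2, -0.19, 1, 0, 0, 0, 0],
  ],
)

```text
time: 2.48
tool_pos: [0.4579, -0.112, 0.0675]
ee_rot: [-3.14, 0.01, -0.161]
wrist_force: [-0.5, 0.7, -1.2]
width: 0.0003
finger_force: 0.0
```

servo_tool(
  plan=[
    [0, 0, 0.27, 0, 0, 0, 0],
    [0.12, 0, 0.27, 0, 0, 0, 0],
    [0.24, 0, 0.27, 0, 0, 0, 0],
    [0.35, 0, 0.27, 0, 0, 0, 0],
    [0.45, 0, 0.27, 0, 0, 0, 0],
    [0.55, 0, 0.27, 0, 0, 0, 0],
    [0.65, 0, 0.27, 0, 0, 0, 0],
    [0.72, 0, 0.27, 0, 0, 0, 0],
    [0.78, 0, 0.27, 0, 0, 0, 0],
    [0.78, 0, 0.27, 0, 0, 0, 0],
  ],
)

```text
time: 3.32
tool_pos: [0.5406, -0.1246, 0.0462]
ee_rot: [3.142, -0.003, -0.16]
wrist_force: [-0.5, 0.3, 0.4]
width: 0.0008
finger_force: 0.0
```

servo_tool(
  plan=[
    [0.03, 0, 0, 0, 0, 0, 0],
    [0.06, 0, 0, 0, 0, 0, 0],
    [0.08, 0, 0, 0, 0, 0, 0],
  ],
)

```text
time: 3.57
tool_pos: [0.5424, -0.1245, 0.0455]
ee_rot: [-3.141, 0.011, -0.159]
wrist_force: [-15.8, 2.0, 12.2]
width: 0.0005
finger_force: 8.4
```

servo_tool(
  plan=[
    [0, 0, 0, 0, 0, 0, 0],
    [0, 0, 0, 0, 0, 0, 0],
    [-0.3, 0, 0, 0, 0, 0, 0],
    [-0.3, 0, -0.4, 0, 0, 0, 0],
    [-0.3, -0.3, -0.8, 0, 0, 0, 0],
    [-0.3, -0.6, -1, 0, 0, 0, 0],
    [-0.3, -1, -1, 0, 0, 0, 0],
    [-0.3, -1, -1, 0, 0, 0, 0],
    [-0.3, -1, -1, 0, 0, 0, 0],
  ],
)

```text
time: 4.32
tool_pos: [0.5335, -0.0197, 0.1464]
ee_rot: [-3.141, -0.003, -0.155]
wrist_force: [-0.3, -1.0, -0.1]
width: 0.0005
finger_force: 0.0
```

```bash
python3 - <<'E'
from h import *
o=robot.get_obs(); print(o['tool_pos'],o['ee_rot'],o['time'])
snap('wrist','e.png')
E
```

```text
[ 0.53354596 -0.0197453   0.14636802] [-3.14112567e+00 -2.82963757e-03 -1.54965126e-01] 4.3167
```

View pics/e.png

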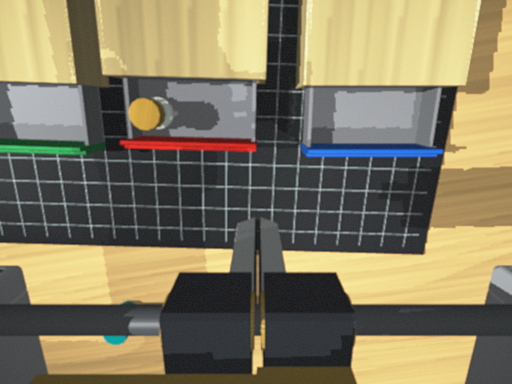

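The blue tray is home: its well is as deep as the others. Red lip spans (120..256, ~141), with the jar at (147,113), so the right half of the red well is free.

```bash
python3 - <<'E'
from h import *
o=robot.get_obs(); p=robot.camera_params('wrist'); T=np.array(p['tool_from_camera']); K=np.array(p['camera_matrix'])
def f(u,v,z):
    d=T[:3,:3]@np.linalg.inv(K)@[u,v,1]; h=o['tool_pos'][2]-z; c=T[:3,3]; return (c+d*(h-c[2])/d[2]).round(4)
for n,u,v,z in [('L',120,139,.053),('R',256,142,.053),('boxL',108,77,.057),('boxR',266,80,.057),('jar lid',146,112,.054),('wellR',250,80,.037),('blueL',302,147,.053),('blueR',442,149,.053)]: print(n,f(u,v,z))
E
```

```text
L [ 0.0516 -0.1163  0.0925]
R [ 0.0491 -0.0008  0.0925]
boxL [ 0.1007 -0.1178  0.0885]
boxR [0.0986 0.0071 0.0885]
jar lid [ 0.0738 -0.0916  0.0915]
wellR [ 0.0999 -0.006   0.1085]
blueL [0.0448 0.0385 0.0925]
blueR [0.0432 0.1586 0.0925]
```

servo_tool(
  plan=[
    [0.4, -0.2, 0, 0, 0, 0, 0],
    [0.76, -0.36, 0, 0, 0, 0, 0],
    [0.76, -0.36, 0, 0, 0, 0, 0],
    [0.76, -0.36, 0.3, 0, 0, 0, 0],
    [0.76, -0.36, 0.6, 0, 0, 0, 0],
    [0.76, -0.36, 0.85, 0, 0, 0, 0],
    [0.76, -0.36, 1, 0, 0, 0, 0],
    [0.76, -0.36, 1, 0, 0, 0, 0],
  ],
)

```text
time: 5.03
tool_pos: [0.6095, 0.0002, 0.0393]
ee_rot: [3.141, 0.011, -0.161]
wrist_force: [-0.8, 0.9, -0.2]
width: 0.0007
finger_force: 0.0
```

servo_tool(
  plan=[
    [-0.07, 0, 0.03, 0, 0, 0, 0],
    [-0.13, 0, 0.03, 0, 0, 0, 0],
    [-0.18, 0, 0.03, 0, 0, 0, 0],
    [-0.22, 0, 0.03, 0, 0, 0, 0],
    [-0.28, 0, 0.03, 0, 0, 0, 0],
    [-0.35, 0, 0.03, 0, 0, 0, 0],
    [-0.43, 0, 0.03, 0, 0, 0, 0],
    [-0.51, 0, 0.03, 0, 0, 0, 0],
    [-0.58, 0, 0.03, 0, 0, 0, 0],
    [-0.65, 0, 0.03, 0, 0, 0, 0],
    [-0.72, 0, 0.03, 0, 0, 0, 0],
    [-0.78, 0, 0.03, 0, 0, 0, 0],
  ],
)

```text
time: 6.03
tool_pos: [0.5358, 0.0142, 0.0426]
ee_rot: [-3.141, -0.0, -0.159]
wrist_force: [4.0, 0.8, 1.8]
width: 0.0006
finger_force: 1.5
```

servo_tool(
  plan=[
    [-0.06, 0, 0, 0, 0, 0, 0],
    [-0.12, 0, 0, 0, 0, 0, 0],
    [-0.18, 0, 0, 0, 0, 0, 0],
    [-0.23, 0, 0, 0, 0, 0, 0],
    [-0.28, 0, 0, 0, 0, 0, 0],
    [-0.32, 0, 0, 0, 0, 0, 0],
    [-0.35, 0, 0, 0, 0, 0, 0],
    [-0.38, 0, 0, 0, 0, 0, 0],
    [-0.4, 0, 0, 0, 0, 0, 0],
    [-0.42, 0, 0, 0, 0, 0, 0],
    [-0.44, 0, 0, 0, 0, 0, 0],
    [-0.46, 0, 0, 0, 0, 0, 0],
  ],
)

```text
time: 7.03
tool_pos: [0.4965, 0.0204, 0.0425]
ee_rot: [-3.141, -0.014, -0.16]
wrist_force: [21.5, -1.0, -14.7]
width: 0.0005
finger_force: 10.4
```

servo_tool(
  plan=[
    [0, 0, 0, 0, 0, 0, 0],
    [0, 0, 0, 0, 0, 0, 0],
    [0.1, 0, 0, 0, 0, 0, 0],
    [0.2, 0, 0, 0, 0, 0, 0],
    [0.2, 0, 0, 0, 0, 0, 0],
    [0.2, 0, -0.3, 0, 0, 0, 0],
    [0.2, 0, -0.6, 0, 0, 0, 0],
    [0.2, 0, -0.9, 0, 0, 0, 0],
    [0.2, 0, -1, 0, 0, 0, 0],
    [0.2, 0, -1, 0, 0, 0, 0],
  ],
)

```text
time: 7.87
tool_pos: [0.5123, 0.0178, 0.1456]
ee_rot: [-3.142, -0.006, -0.159]
wrist_force: [0.5, 0.5, -0.4]
width: 0.0003
finger_force: 0.0
```

servo_tool(
  plan=[
    [-0.8, 0, -0.3, 0, 0, 0, 0],
    [-0.8, 0, -0.3, 0, 0, 0, 0],
    [-0.8, 0, -0.3, 0, 0, 0, 0],
    [-0.8, 0, -0.3, 0, 0, 0, 0],
    [-0.8, 0, -0.3, 0, 0, 0, 0],
  ],
)

```text
time: 8.28
tool_pos: [0.4313, 0.0307, 0.1708]
ee_rot: [3.141, 0.002, -0.159]
wrist_force: [0.4, 0.1, 0.8]
width: 0.0001
finger_force: 0.0
```

```bash
python3 - <<'E'
from h import *
o=robot.get_obs(); print(o['tool_pos'],o['wrist_force'],o['time'])
snap('wrist','g.png')
p=robot.camera_params('wrist'); T=np.array(p['tool_from_camera']); K=np.array(p['camera_matrix'])
E
```

```text
[0.43129739 0.03070429 0.17084497] [0.3526503  0.05995379 0.78456143] 8.2833
```

View pics/g.png

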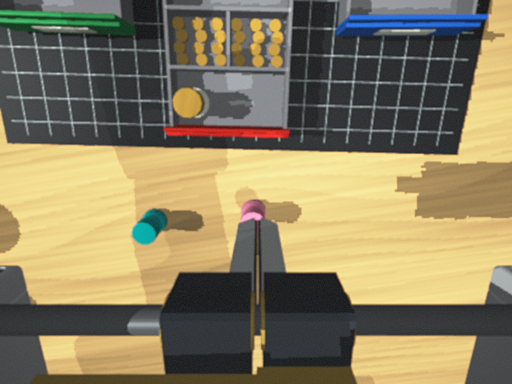

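The red tray is out at (228,132) with the brass jar upright at (188,102). Its travel works out to about 101 mm, ending against a firm 21 N stop. Blue and green are home and the gripper is clear.

```bash
python3 -c "
from bench import robot
print(robot.close_job())"
```

```text
the job is handed in; nothing more can be done
None
```

The job is handed in (no verdict was returned): the blue tray is pushed fully home, the red tray is drawn out to its stop with the rivet jar still upright, and the green tray and everything else were left alone.

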